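# Lay the tall case down and slide it under the tray

### The arm

A 7-joint arm with a two-finger parallel gripper is mounted at the origin on the work surface. World frame = base frame: x ahead of the robot, y to its left, z up, the work surface at z = 0. Lengths are in m, angles in degrees, forces in N, time in s.
With the tool pointing down it reaches from about 0.425 to 0.875 m from the base axis. Payload 4.7 kg.
Tool frame: the origin (TCP) lies between the finger pads; the fingertips stand 17 mm ahead of it and the grasp point (between the pads) lies 2 mm behind it (r.tip_extent is the z of the fingertips in the tool frame, in m); z points along the fingers, y is the direction in which the jaws open and shut (so a half turn about z gives the same grasp; the last joint's range is limited). The gripper opens to 87 mm and grips with 3 to 60 N. Pads are 19 mm wide; open, the fingers measure 117 mm over their backs; the gripper's body (75 mm by 190 mm) begins 51 mm behind the grasp point.
Start: joints at [-76.255, 18.392, -4.016, 83.108, 1.295, 78.541, -3.26], TCP at [0.146, 0.634, 0.24] pointing down, gripper open.
Joint ranges: [-163.93, 163.93], [-17.29, 119.83], [-79.2, 71.16], [3.27, 140.29], [-89.18, 269.18], [5.43, 117.66], [-154.24, 154.24]. Speed limits (degrees/s): [147.25, 147.25, 180, 180, 180, 180, 180].

### API

Orientations are given as [roll, pitch, yaw] about the fixed x, y, z axes, in that order (R = Rz(yaw) Ry(pitch) Rx(roll)).
In Python, from cell import sense, cams, order, r gives the robot as it stands.
- The arm moves only by the tool servo_tool, never from a script. Its argument "deltas" is a list of rows, each a list of 3 entries, a list of its own where there are three numbers: the opening, from -1 (shut) to 1 (fully open), then the shift along the tool's x, y, z in mm, then the turn about the tool's z in degrees. In form: [[jaw, [x, y, z], spin], ...]. A call has 1 to 20 rows; each row shifts and turns the pose as measured when the row begins, along the tool's axes as they then stand; what a row does not reach is not made up. A row lasts 1/12 s, in which the tool goes at most 41.7 mm and 7.16 degrees, less where a joint would pass 70% of its speed; a pose out of reach is approached as far as the arm can. A call with a gripper value outside its range is refused whole. The fingers move at their own pace and stop on an object; "grip_force" is the grip in N (left out, the last holds). Time passes only in rows, so rows that do not move let the fingers close. It gives the time, the measured TCP pose, the force and the opening at its end, in the units of the state.
- sense(): the state, without advancing time (a new reading comes with each control period).
- cams.read_camera(name): name is "side" or "top" or "wrist"; returns a dict with "image" (384x512x3 uint8, red, green, blue), "intrinsics" (3x3 intrinsics, pixels), "origin" and "rotation" of the camera in the world; the wrist camera has in their place "mount" (4x4, takes a point from camera to tool coordinates, whose origin is the TCP and whose axes are the flange's). Camera axes: x right, y down, z forward; pixel columns grow to the right and rows downward; lengths in m; the calibration is good to about 2 mm. The wrist camera is an equidistant fisheye: a pixel r from the principal point sees the ray r / f radians off the axis. A picture is of the moment at which its call begins: read the wrist's pose just before it. There is no depth.
- order.sign_off(): hands the job in, once; it reports no verdict.
The state is a dict: "t": time; "joint_positions": joint angles; "joint_velocities": joint speeds; "joint_torque": joint torques, N m; "tool_pos": TCP position; "eef_rot": TCP orientation; "contact_force": force on the tool from outside, world axes, zero at the start; "torque": the same for the moment, N m; "finger_gap": finger opening in m.
Only numpy, scipy, OpenCV 4.12 (cv2) and the standard library are available. Lean on these libraries where they do the work, as an engineer would, in place of code of your own. Each camera call takes 0.05 s, during which the arm holds its last target.

### The job

The grey case is too tall to go under the organiser's tray standing up. Tip it over towards the organiser with a push high up, rather than lifting it, so that it lies on its side with its top end towards the bay; then slide it top end first into the bay until it is fully home, pressed snugly but gently against the stop inside. Leave it lying there, let go, and do not disturb the things on the tray.

Things in the scene. Friction and masses are not known exactly. Their poses are not given: they have to be found in the camera images.
- case_center (a point): Centre of the tall hard case (plain grey plastic, steel clasp high on the side facing the organiser, 0.3 to 0.65 kg), standing on the shelf before the organiser: 60 (its x) by 52 (y) by 190 mm (z, base to top). The point is half-way up. +x faces the organiser within 0.1 rad, +z points out of the top end. It slides on the shelf with a few newtons.
- case_top (a point): Middle of the case's top face, 95 mm from its centre along +z; same axes. Tipped towards the organiser, the case turns about the lower edge of its +x face, falls by itself past about 18 degrees, and then lies 60 mm high and 52 mm wide with this end towards the bay, still short of the cheeks.
- organiser: Clear acrylic tier organiser, fixed, 264 mm wide, 169 deep, 110 high. Origin: on the shelf, middle of the bay's mouth; +x points into the bay (to the robot's left, give or take), y across, z up. The bay is 66 mm wide between its side walls (y = -33 to 33) and floorless, so the case slides on the shelf. Flared cheeks, 70 mm high, lead in from x = -23 mm, where they stand about 90 mm apart.
- bay_roof (a point): Middle of the front edge of the upper tray's underside: 14 mm behind the mouth, 82 mm above the shelf; same axes as the organiser. The tray's rim ends 110 mm above the shelf. Seated, the case sticks out of the mouth by 85 to 115 mm.
- bay_mouth (a point): Middle of the bay's mouth, 32 mm above the shelf; axes as the organiser. Inside, an upright white stop plate, 62 mm wide, up to 60 mm high, has its front face 75 to 105 mm behind this point (+x), at a depth that differs each time and is NOT measured: find it by feel. It does not give. Pressing the case on it with 4 to 10 N for half a second is right, over 15 N is rough: creep up on it.
- clipper: Steel nail clipper, 56 x 12 x 14 mm, lying loose on the upper tray. To be left alone.
- tiecase: Round pink hair-tie case, 60 mm across, 26 mm high, loose on the upper tray. To be left alone.
- hairbrush: Black hairbrush, about 185 mm long, lying bristles down at the rear of the upper tray. To be left alone.

How it is judged (in metres and radians):
On the way, in this order (a step that is already met when the one before it is completed fails the run):
1. the case lies on its side on the shelf, outside the bay (angle between case_center's own z axis and vertical between 1.48 and 1.66 rad and height (world z) of case_center below 0.037 m and x of case_center in the frame of organiser below -0.09 m), for 0.2 s.
2. the case, in the bay, is pressed against the stop with at least 2.5 N (contact force between case and stop above 2.5 N and z of stop in the frame of case_center above 0.085 m), for 0.2 s.
At the end, for the whole second after the job is handed in: the case lies flat on the shelf (long axis within 3.4 degrees of level, centre below 36 mm), top end first in the bay, its top face within 2.5 mm of the stop, along the bay to within 7 degrees, at rest (angle between case_center's own z axis and vertical between 1.51 and 1.63 rad and height (world z) of case_center below 0.036 m and z of stop in the frame of case_center between 0.085 and 0.0975 m and angle between the z axis of case_center and the x axis of organiser, either way round below 0.12 rad and linear speed of case below 0.01 m/s); the robot touches nothing.
It fails at once if the case is pressed against the stop with more than 15 N (contact force between case and stop above 15 N).
It fails at once if a thing on the upper tray is moved by more than 15 mm (distance of any of clipper, tiecase, hairbrush from where it was at the start of the episode above 0.015 m).
It fails at once if the case is lifted while standing or tipping instead of being tipped over its edge (its centre rises above 112 mm) (height (world z) of case_center above 0.112 m).
It also fails if it takes over 58 s, if anything falls off the work surface, if the arm or the gripper's body presses on something with over 40 N, if the wrist force passes 120 N, or if a joint passes its speed limit or range.

## Working session

There is one attempt and no reset: what is moved stays moved. The work goes in short steps, Python scripts to look and compute and a tool call to move; the robot and the scene stay as the last step left them, time stands still between calls to the robot, and variables do not carry over. Pictures are saved under pics/ and viewed, and the job is handed in when it is done.

Besides the shell and the picture viewer there is one more tool, called after "Request:" as name(argument=value, ...), one argument or row to a line, values as JSON. servo_tool: Moves the arm, as the interface text tells. Its arguments: {"type":"object","properties":{"deltas":{"type":"array"},"grip_force":{"type":"number"}},"required":["deltas"]}

```bash
mkdir -p pics; ls; python3 - <<'E'
from cell import sense,cams,order,r
import cv2
s=sense();print(s)
for n in("side","top","wrist"):
    c=cams.read_camera(n);cv2.imwrite(f"pics/{n}0.png",c["image"][:,:,::-1])
    print(n,{k:v for k,v in c.items() if k!="image"})
print(r.tip_extent)
E
```

```text
pics
{'t': 0.0, 'joint_positions': array([-76.25557282,  18.43949934,  -4.01754404,  83.17583165,
         1.29693163,  78.54088315,  -3.25981701]), 'joint_velocities': array([-0.11110225,  0.09038679,  0.00877527,  0.02118791, -0.07223663,
        0.05814814, -0.0521557 ]), 'joint_torque': array([-5.38827971e-04, -4.91289425e+01, -4.04417356e-01, -3.12528098e+01,
       -6.39041117e-02,  4.39449248e-02,  1.57322074e-04]), 'tool_pos': array([0.14543666, 0.63297666, 0.23844865]), 'eef_rot': array([-1.79889148e+02,  7.06363178e-03,  1.67067828e+02]), 'contact_force': array([1.12649062, 0.30584146, 0.29247226]), 'torque': array([-0.03499507, -0.00416996,  0.00928676]), 'finger_gap': 0.08702227369631295}
side {'intrinsics': array([[422.00539745,   0.        , 255.02140701],
       [  0.        , 422.00539745, 192.72272632],
       [  0.        ,   0.        ,   1.        ]]), 'origin': array([0.18227199, 0.57543255, 0.8387554 ]), 'rotation': array([-136.37700681,   -0.96116202, -140.32485746])}
top {'intrinsics': array([[465.32574126,   0.        , 263.19503784],
       [  0.        , 465.32574126, 190.92236489],
       [  0.        ,   0.        ,   1.        ]]), 'origin': array([0.48474275, 0.03689987, 0.92272626]), 'rotation': array([-174.13039975,    0.70371093,  -88.37454705])}
wrist {'intrinsics': array([[297.31863964,   0.        , 255.42224481],
       [  0.        , 297.31863964, 188.89619469],
       [  0.        ,   0.        ,   1.        ]]), 'mount': array([[ 7.85326915e-04, -9.68792918e-01, -2.47870260e-01,
         6.59268150e-02],
       [ 9.99999604e-01,  8.64385122e-04, -2.10124359e-04,
        -5.84390473e-05],
       [ 4.17822356e-04, -2.47869997e-01,  9.68793213e-01,
        -1.44004102e-01],
       [ 0.00000000e+00,  0.00000000e+00,  0.00000000e+00,
         1.00000000e+00]])}
0.017
```

View pics/side0.png

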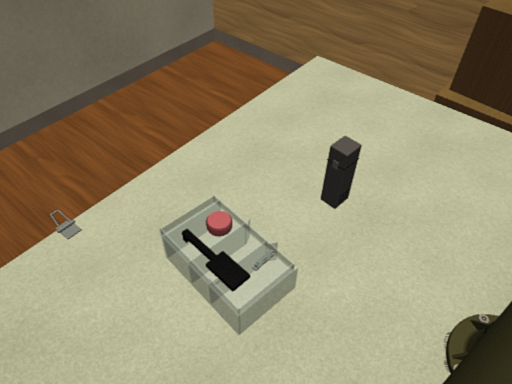

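View pics/top0.png

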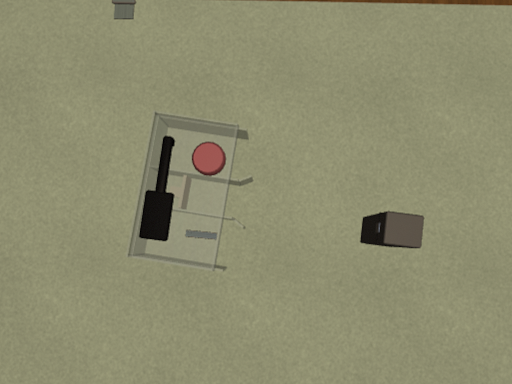

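View pics/wrist0.png

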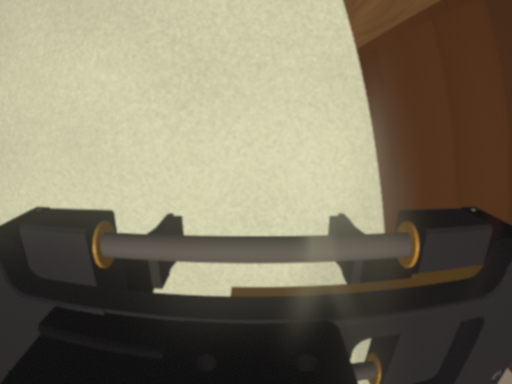

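The side view shows the grey case at about (340,172) and the organiser at about (228,262). The top view shows the case top at (404,230), its shelf edge near (363,230), and the organiser spanning (130..238, 114..270). Next I'll enlarge the top view for corners.

```bash
cat > h.py <<'E'
import numpy as np,cv2
from scipy.spatial.transform import Rotation as R
from cell import sense,cams,order,r
def rot(c): 
    a=np.array(c["rotation"]); return a if a.shape==(3,3) else R.from_euler('xyz',a,degrees=True).as_matrix()
def ray(c,u,v):
    K=c["intrinsics"]; d=rot(c)@np.array([(u-K[0,2])/K[0,0],(v-K[1,2])/K[1,1],1]); return c["origin"],d
def onz(c,u,v,z):
    o,d=ray(c,u,v); return o+d*(z-o[2])/d[2]
def proj(c,p):
    q=rot(c).T@(np.array(p)-c["origin"]);K=c["intrinsics"];return K[0,0]*q[0]/q[2]+K[0,2],K[1,1]*q[1]/q[2]+K[1,2]
E
python3 - <<'E'
from h import *
c=cams.read_camera("top");im=c["image"][:,:,::-1]
a=im[100:290,110:270];cv2.imwrite("pics/a.png",cv2.resize(a,None,fx=3.1,fy=3.1,interpolation=cv2.INTER_CUBIC))
a=im[195:265,345:445];cv2.imwrite("pics/b.png",cv2.resize(a,None,fx=8,fy=8,interpolation=cv2.INTER_CUBIC))
E
```

```text
(no output)
```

View pics/a.png

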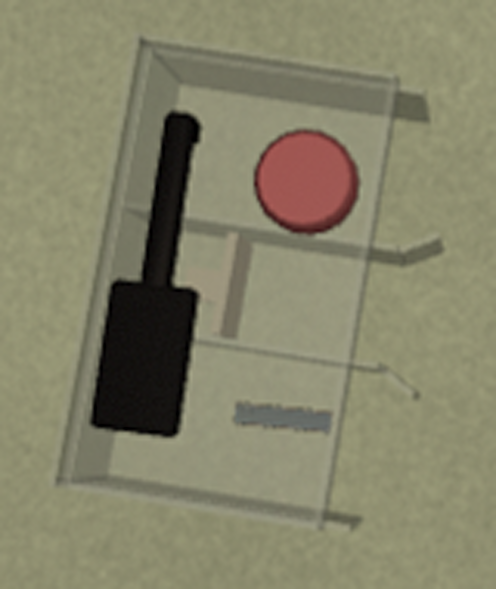

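View pics/b.png

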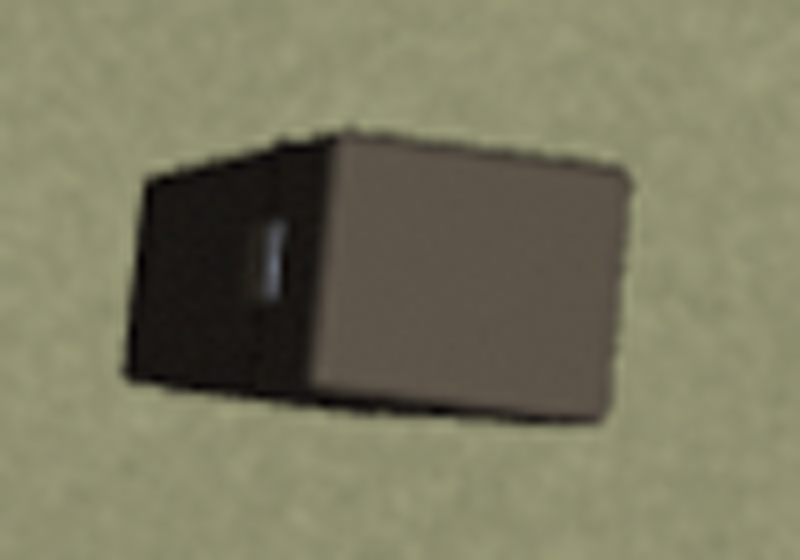

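Enlarged view a: rim corners at (140,40), (397,80), (322,525), (60,483); the stop plate shows through the tray at about (243,237)-(230,336). Enlarged view b: case top corners at (340,137), (628,172), (605,418), (313,385).

```bash
python3 - <<'E'
from h import *
c=cams.read_camera("top")
A=lambda x,y:(110+(x+.5)/3.1-.5,100+(y+.5)/3.1-.5)
B=lambda x,y:(345+(x+.5)/8-.5,195+(y+.5)/8-.5)
rim=[onz(c,*A(*p),.11)[:2] for p in[(140,40),(397,80),(322,525),(60,483)]]
print("rim",np.round(rim,4)); 
# rect fit: x axis = from right(mouth) to left
m=(rim[1]+rim[2])/2;b=(rim[0]+rim[3])/2
lat=rim[1]-rim[2]; ux=np.array([-lat[1],lat[0]]);ux/=np.linalg.norm(ux)
if ux@(b-m)<0:ux=-ux
ux2=(b-m)/np.linalg.norm(b-m)
print("w",np.linalg.norm(lat),np.linalg.norm(rim[0]-rim[3]),"d",np.linalg.norm(b-m),"yaws",np.degrees(np.arctan2(ux[1],ux[0])),np.degrees(np.arctan2(ux2[1],ux2[0])))
yaw=np.arctan2(*(ux+ux2)[::-1]);u=np.array([np.cos(yaw),np.sin(yaw)]);n=np.array([-u[1],u[0]])
o=(m+b)/2; print("front rim mid",m,"back",b)
for off in (0.0,):
  for nm,p,z in[("stop",A(240,233),.06),("stop",A(225,335),.06),("stopf",A(250,240),.06),("cheekL",A(442,240),.07),("cheekR",A(418,395),.07),("wallL",A(405,258),.0),("wallR",A(383,368),.07),("leg",A(428,120),0)]:
    q=onz(c,*p,z)[:2]-m; print(nm,round(q@u,4),round(q@n,4))
cs=np.array([onz(c,*B(*p),.19)[:2] for p in[(340,137),(628,172),(605,418),(313,385)]])
print(cs,cs.mean(0))
for e in(cs[0]-cs[1],cs[3]-cs[2],(cs[3]-cs[0]),(cs[2]-cs[1])):print(np.linalg.norm(e),np.degrees(np.arctan2(e[1],e[0])))
bs=np.array([onz(c,*B(*p),0)[:2] for p in[(148,182),(128,378)]]);print("base",bs)
q=cs.mean(0)-m;print("case ctr in org(rim)",q@u,q@n,"base",(bs.mean(0)-m)@u,(bs.mean(0)-m)@n,"u",u,np.degrees(yaw))
E
```

```text
rim [[0.7038 0.2474]
 [0.684  0.098 ]
 [0.43   0.1312]
 [0.449  0.2791]]
w 0.2561599663622769 0.25680612854826856 d 0.14991934375811733 yaws 82.54450796719253 82.57163447339032
front rim mid [0.5570224  0.11459119] back [0.57640495 0.2632523 ]
stop 0.0837 -0.032
stop 0.0819 0.0303
stopf 0.077 -0.0287
cheekL -0.0382 -0.0456
cheekR -0.0389 0.0477
wallL -0.0125 -0.0391
wallR -0.0159 0.0352
leg -0.0126 -0.1307
[[ 0.53228892 -0.14739936]
 [ 0.52697892 -0.20364423]
 [ 0.47895273 -0.19887058]
 [ 0.48372663 -0.14221237]] [ 0.5054868  -0.17303163]
0.05649497269720785 84.60677049227795
0.0568589717800445 85.18375569962261
0.048838511047338926 173.90329476673372
0.04826284251174208 174.3236236018842
base [[ 0.53217909 -0.14792886]
 [ 0.4838833  -0.14333947]]
case ctr in org(rim) -0.2918750296321846 0.013848224628089403 base -0.2643787854763782 0.01487381677375167 u [0.12952126 0.99157664] 82.55807122029142
```

Request:
servo_tool(
  deltas=[
    [-1,[0,0,-4],7],
    [-1,[0,0,-4],7],
    [-1,[0,0,-4],7],
    [-1,[0,0,-4],7],
    [-1,[0,0,-4],7],
    [-1,[0,0,-4],7],
    [-1,[0,0,-4],7],
    [-1,[0,0,-4],7],
    [-1,[0,0,-4],7],
    [-1,[0,0,-4],7],
    [-1,[0,0,-4],7],
    [-1,[0,0,-4],5],
  ],
  grip_force=10,
)

```text
t: 1.25
tool_pos: [0.145, 0.6315, 0.285]
eef_rot: [-179.9, 0.5, 82.9]
contact_force: [0.3, 0.1, -0.2]
finger_gap: 0.015
```

Request:
servo_tool(
  deltas=[
    [-1,[-23,34,0],0],
    [-1,[-23,34,0],0],
    [-1,[-23,34,0],0],
    [-1,[-23,34,0],0],
    [-1,[-23,34,0],0],
    [-1,[-23,34,0],0],
    [-1,[-23,34,0],0],
    [-1,[-23,34,0],0],
    [-1,[-23,34,0],0],
    [-1,[-23,34,0],0],
    [-1,[-23,34,0],0],
    [-1,[-23,34,0],0],
    [-1,[-23,34,0],0],
  ],
)

```text
t: 2.33
tool_pos: [0.5444, 0.2832, 0.2834]
eef_rot: [-179.6, 0.1, 84.1]
contact_force: [0.3, -0.2, -0.6]
finger_gap: 0.0004
```

Request:
servo_tool(
  deltas=[
    [-1,[-40,2,0],0],
    [-1,[-40,2,0],0],
    [-1,[-40,2,0],0],
    [-1,[-40,2,0],0],
    [-1,[-40,2,0],0],
    [-1,[-40,2,0],0],
    [-1,[-40,2,0],0],
    [-1,[-40,2,0],0],
    [-1,[-40,2,0],0],
    [-1,[-40,2,0],0],
    [-1,[-40,2,0],0],
    [-1,[-40,2,0],0],
    [-1,[-40,2,0],0],
  ],
)

```text
t: 3.42
tool_pos: [0.5173, -0.2564, 0.2831]
eef_rot: [-179.9, 0.2, 84.2]
contact_force: [1.0, -0.3, 0.2]
finger_gap: 0.0002
```

Request:
servo_tool(
  deltas=[
    [-1,[0,-10,25],0],
    [-1,[0,-8,30],0],
    [-1,[0,0,30],0],
    [-1,[0,0,22],0],
    [-1,[0,0,5],0],
    [-1,[0,0,0],0],
  ],
)

```text
t: 3.92
tool_pos: [0.4936, -0.2729, 0.1697]
eef_rot: [179.8, 0.8, 82.8]
contact_force: [-0.7, -0.2, 0.3]
finger_gap: 0.0003
```

```bash
python3 - <<'E'
from h import *
s=sense();print(s["tool_pos"],s["eef_rot"],s["contact_force"])
c=cams.read_camera("top");im=c["image"][:,:,::-1]
a=im[150:300,330:490];cv2.imwrite("pics/c.png",cv2.resize(a,None,fx=4,fy=4))
E
```

```text
[ 0.4935657  -0.2729154   0.16965791] [179.84647435   0.7676711   82.82658223] [-0.7106832  -0.20086877  0.26777203]
```

View pics/c.png

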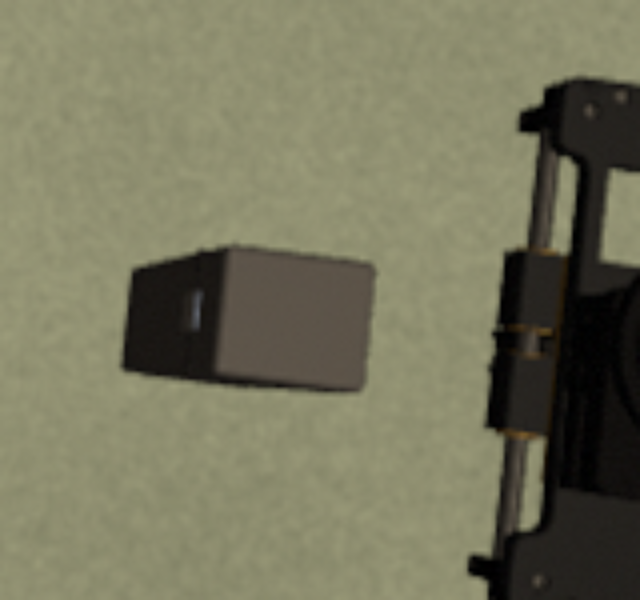

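Request:
servo_tool(
  deltas=[
    [-1,[15,3,0],0.5],
    [-1,[15,0,0],0],
    [-1,[8,0,0],0],
    [-1,[5,0,0],0],
    [-1,[5,0,0],0],
    [-1,[5,0,0],0],
    [-1,[5,0,0],0],
    [-1,[5,0,0],0],
    [-1,[5,0,0],0],
    [-1,[5,0,0],0],
    [-1,[5,0,0],0],
  ],
)

```text
t: 4.88
tool_pos: [0.5125, -0.1968, 0.1787]
eef_rot: [179.0, 1.0, 82.2]
contact_force: [0.8, -0.8, 0.5]
finger_gap: 0.0004
```

```bash
python3 - <<'E'
from h import *
s=sense();print(s["tool_pos"],s["eef_rot"],s["contact_force"])
c=cams.read_camera("side");im=c["image"][:,:,::-1]
a=im[90:260,260:460];cv2.imwrite("pics/d.png",cv2.resize(a,None,fx=3.5,fy=3.5))
E
```

```text
[ 0.51252633 -0.19676752  0.17868228] [178.99973299   1.04968034  82.17289996] [ 0.76280631 -0.78345667  0.54038947]
```

View pics/d.png

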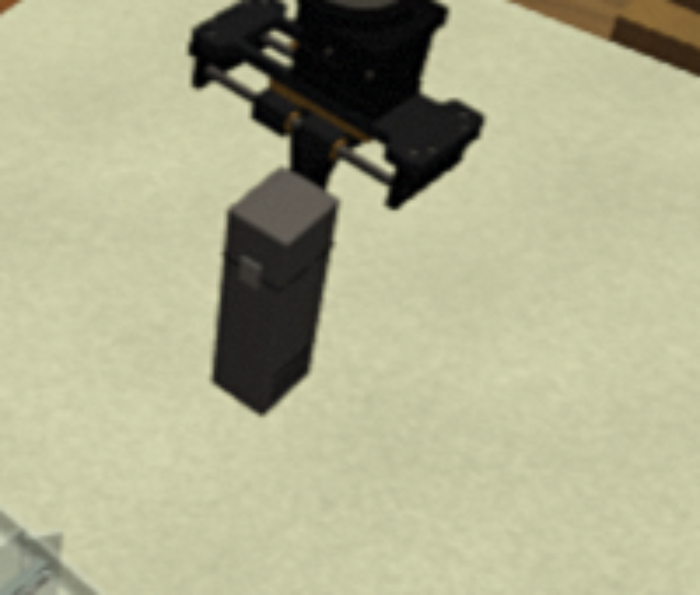

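Request:
servo_tool(
  deltas=[
    [-1,[-10,-5,4],0.3],
    [-1,[-3,-5,4],0],
    [-1,[0,0,2],0],
    [-1,[5,0,0],0],
    [-1,[5,0,0],0],
  ],
)

```text
t: 5.35
tool_pos: [0.5007, -0.2004, 0.1672]
eef_rot: [179.0, 1.1, 81.7]
contact_force: [0.4, -0.0, 0.5]
finger_gap: 0.0004
```

Request:
servo_tool(
  deltas=[
    [-1,[6,0,0],-0.5],
    [-1,[6,0,0],-0.5],
    [-1,[6,0,0],-0.5],
    [-1,[6,0,0],0],
    [-1,[6,0,0],0],
  ],
)

```text
t: 5.77
tool_pos: [0.5048, -0.166, 0.1663]
eef_rot: [179.1, 1.0, 83.4]
contact_force: [0.1, 0.3, -0.4]
finger_gap: 0.0003
```

```bash
python3 - <<'E'
from h import *
s=sense();print(s["tool_pos"],s["eef_rot"],s["contact_force"])
c=cams.read_camera("side");im=c["image"][:,:,::-1]
a=im[90:260,260:460];cv2.imwrite("pics/e.png",cv2.resize(a,None,fx=3.5,fy=3.5))
E
```

```text
[ 0.50482889 -0.16595123  0.16628223] [179.08336365   1.01791187  83.42152537] [ 0.08015644  0.28584977 -0.36691228]
```

View pics/e.png

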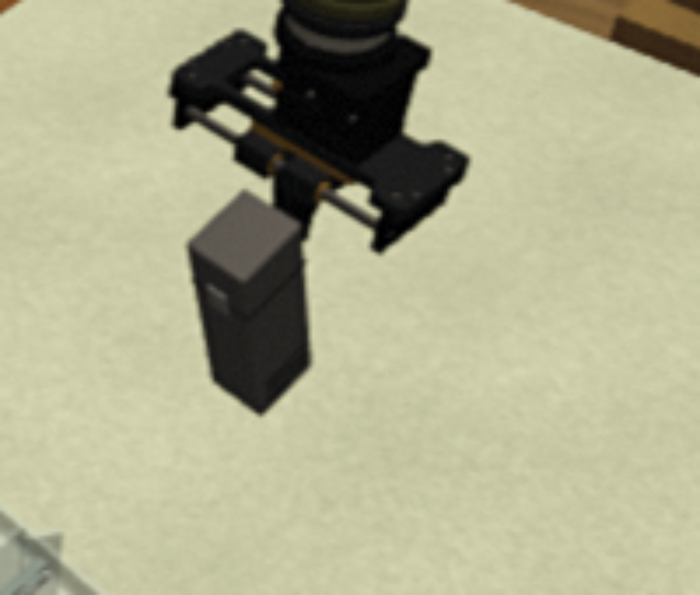

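The case is tipping about its front lower edge, which is still at (262,412), unmoved from before. I'll keep pushing.

Request:
servo_tool(
  deltas=[
    [-1,[5,0,0],0],
    [-1,[5,0,0],0],
    [-1,[5,0,0],0],
    [-1,[5,0,0],0],
    [-1,[5,0,0],0],
    [-1,[3,0,0],0],
    [-1,[0,0,0],0],
    [-1,[-5,0,0],0],
    [-1,[-5,0,-5],0],
    [-1,[-5,0,-5],0],
    [-1,[0,0,0],0],
    [-1,[0,0,0],0],
  ],
)

```text
t: 6.82
tool_pos: [0.5065, -0.1491, 0.1768]
eef_rot: [179.1, 1.0, 83.6]
contact_force: [-0.9, 0.5, -0.2]
finger_gap: 0.0004
```

```bash
python3 - <<'E'
from h import *
s=sense();print(s["tool_pos"],s["eef_rot"],s["contact_force"])
c=cams.read_camera("side");im=c["image"][:,:,::-1]
cv2.imwrite("pics/f.png",cv2.resize(im[90:350,130:430],None,fx=2.3,fy=2.3))
c=cams.read_camera("top");im=c["image"][:,:,::-1]
cv2.imwrite("pics/g.png",cv2.resize(im[130:290,200:420],None,fx=3.6,fy=3.6,interpolation=cv2.INTER_CUBIC))
E
```

```text
[ 0.50648218 -0.14906906  0.17683262] [179.13614524   0.96105613  83.5800285 ] [-0.86202211  0.47256189 -0.16348347]
```

View pics/f.png

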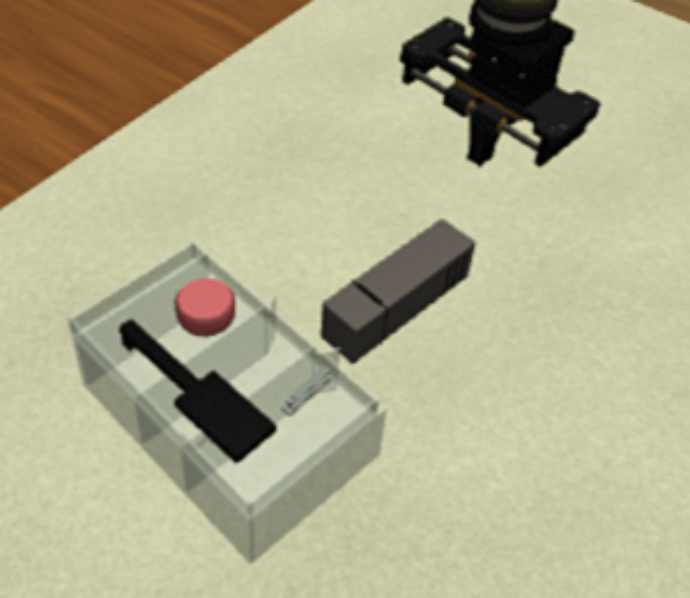

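View pics/g.png

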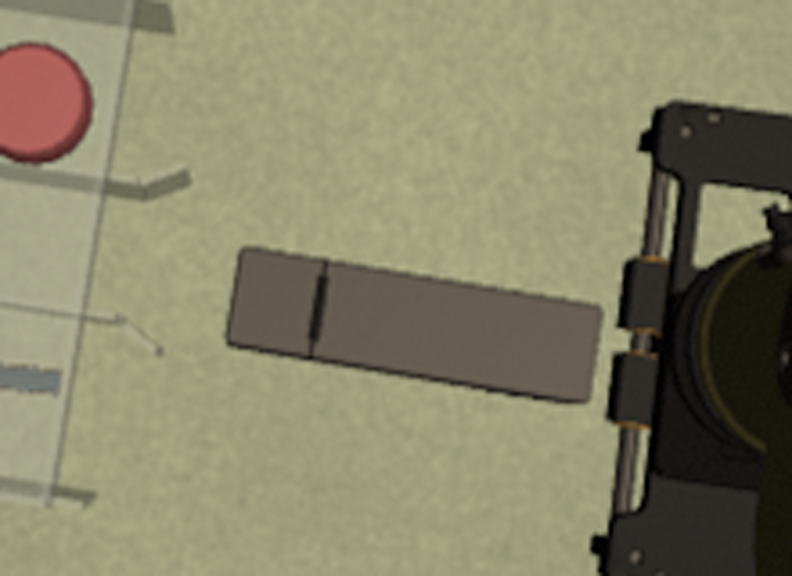

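The case lies flat in front of the bay. In view g its top-face corners are (242,248), (602,306), (588,403) and (227,345).

```bash
cat >> h.py <<'E'
# organiser frame (origin mouth), from the rim measurement; rim front edge at +14 mm
U=np.array([0.12952,0.99158]);N=np.array([-U[1],U[0]]);O=np.array([0.55702,0.11459])-0.014*U
def org(p): q=np.asarray(p)[:2]-O; return np.array([q@U,q@N])
E
python3 - <<'E'
from h import *
c=cams.read_camera("top")
B=lambda x,y:(200+(x+.5)/3.6-.5,130+(y+.5)/3.6-.5)
P=np.array([onz(c,*B(*p),.06)[:2] for p in[(242,248),(602,306),(588,403),(227,345)]])
print(P.mean(0),[org(p) for p in P],org(P.mean(0)))
for e in(P[0]-P[1],P[3]-P[2],P[0]-P[3]):print(np.linalg.norm(e),np.degrees(np.arctan2(e[1],e[0])))
print("grasp pt",(P[1]+P[2])/2+0.03*(P[0]-P[1])/.19)
A=lambda x,y:(200+(x+.5)/3.6-.5,130+(y+.5)/3.6-.5)
for p,z in[((190,180),0),((160,352),.07)]:print("cheek",org(onz(c,*A(*p),z)))
E
```

```text
[ 0.52166048 -0.04675478] [array([-0.05693437, -0.01133268]), array([-0.24425557, -0.01075122]), array([-0.24390857,  0.0394646 ]), array([-0.05716521,  0.03927695])] [-0.15056593  0.01416441]
0.18732150410899398 82.38031562671047
0.18674287185582542 82.50059165577696
0.050609995934117934 -7.180506066021811
grasp pt [ 0.51327952 -0.11014211]
cheek [-0.02139712 -0.04931288]
cheek [-0.0242907   0.04839036]
```

Request:
servo_tool(
  deltas=[
    [1,[10,1,0],0.6],
    [1,[10,1,0],0.5],
    [1,[10,0,0],0],
    [1,[0,0,15],0],
    [1,[0,0,20],0],
    [1,[0,0,20],0],
    [1,[0,0,20],0],
    [1,[0,0,0],0],
    [1,[0,0,0],0],
  ],
)

```text
t: 7.72
tool_pos: [0.5146, -0.115, 0.0987]
eef_rot: [179.1, 0.8, 82.8]
contact_force: [0.3, -0.6, 0.5]
finger_gap: 0.0526
```

Request:
servo_tool(
  deltas=[
    [1,[-4,-2,0],0.3],
    [1,[0,0,0],0],
    [1,[0,0,0],0],
    [1,[0,0,0],0],
    [1,[0,0,0],0],
    [1,[0,0,0],0],
    [1,[0,0,0],0],
  ],
)

```text
t: 8.3
tool_pos: [0.5148, -0.119, 0.1039]
eef_rot: [178.6, 0.7, 82.5]
contact_force: [0.6, 0.4, 1.4]
finger_gap: 0.0863
```

Request:
servo_tool(
  deltas=[
    [1,[0,-2.5,15],0],
    [1,[0,0,20],0],
    [1,[0,0,18],0],
    [1,[0,0,12],0],
    [1,[0,0,4],0],
    [1,[0,0,0],0],
  ],
)

```text
t: 8.8
tool_pos: [0.5167, -0.1196, 0.0345]
eef_rot: [178.3, 0.6, 82.5]
contact_force: [-0.2, -0.7, 0.1]
finger_gap: 0.0871
```

Request:
servo_tool(
  deltas=[
    [-1,[0,0,0],0],
    [-1,[0,0,0],0],
    [-1,[0,0,0],0],
    [-1,[0,0,0],0],
    [-1,[0,0,0],0],
    [-1,[0,0,0],0],
    [-1,[0,0,0],0],
    [-1,[0,0,0],0],
    [-1,[0,0,0],0],
    [-1,[0,0,0],0],
  ],
  grip_force=10,
)

```text
t: 9.63
tool_pos: [0.5174, -0.12, 0.0371]
eef_rot: [178.2, 0.6, 82.6]
contact_force: [-0.1, 0.5, -0.8]
finger_gap: 0.053
```

```bash
python3 - <<'E'
from h import *
s=sense();print(s["tool_pos"],s["eef_rot"],s["contact_force"],s["finger_gap"],org(s["tool_pos"]))
c=cams.read_camera("top");im=c["image"][:,:,::-1]
cv2.imwrite("pics/i.png",cv2.resize(im[130:290,200:420],None,fx=3.6,fy=3.6,interpolation=cv2.INTER_CUBIC))
c=cams.read_camera("side");im=c["image"][:,:,::-1]
cv2.imwrite("pics/j.png",cv2.resize(im[90:350,130:430],None,fx=2.3,fy=2.3))
E
```

```text
[ 0.51741237 -0.12000618  0.03714142] [178.21181397   0.60387299  82.5598901 ] [-0.09343746  0.49615334 -0.76229043] 0.053013439714048524 [-0.22375077  0.00888923]
```

View pics/i.png

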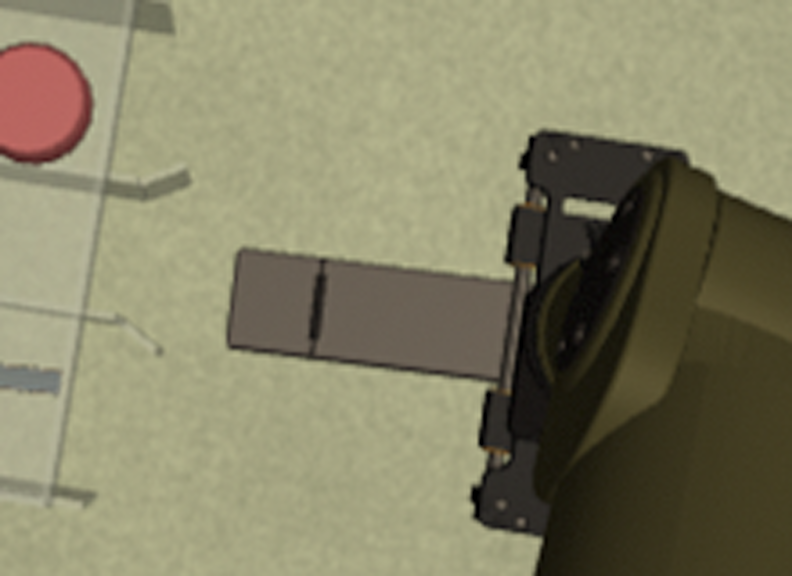

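View pics/j.png

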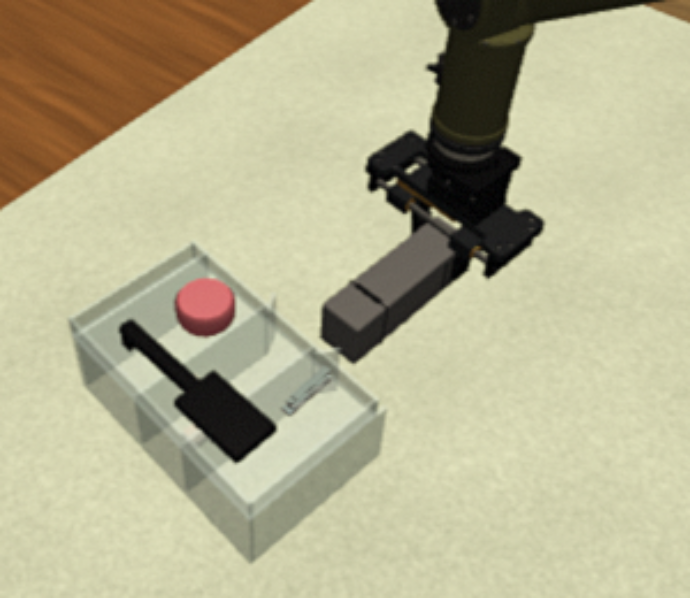

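Request:
servo_tool(
  deltas=[
    [-1,[0,3,0.5],0.6],
    [-1,[0,3,0.5],0.6],
    [-1,[0,3,0.5],0.6],
    [-1,[0,1,0.5],0.2],
    [-1,[0,0,0.5],0],
  ],
  grip_force=15,
)

```text
t: 10.15
tool_pos: [0.5231, -0.1209, 0.0368]
eef_rot: [179.0, 0.4, 80.6]
contact_force: [-1.7, 0.6, 5.1]
finger_gap: 0.0526
```

```bash
python3 - <<'E'
from h import *
s=sense();print(s["tool_pos"],s["eef_rot"],s["contact_force"],s["finger_gap"],org(s["tool_pos"]))
c=cams.read_camera("top");im=c["image"][:,:,::-1]
cv2.imwrite("pics/k.png",cv2.resize(im[130:290,200:420],None,fx=3.6,fy=3.6,interpolation=cv2.INTER_CUBIC))
E
```

```text
[ 0.52311922 -0.12094331  0.03676163] [178.9677901    0.42033042  80.60350472] [-1.73903803  0.55350653  5.05050568] 0.05258904836450383 [-0.22394086  0.00310907]
```

View pics/k.png

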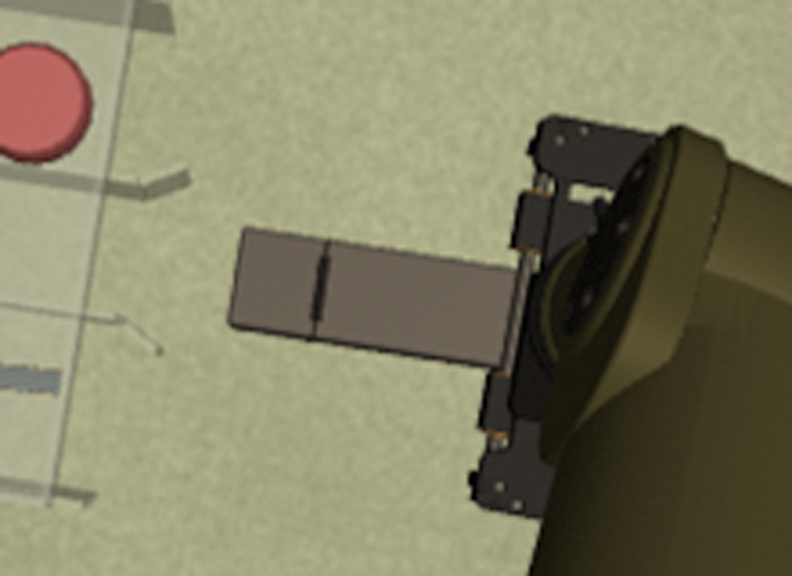

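Request:
servo_tool(
  deltas=[
    [-1,[5,0.5,0.2],0.5],
    [-1,[5,0.5,0.2],0.5],
    [-1,[5,0,0.2],0],
    [-1,[5,0,0.2],0],
    [-1,[5,0,0.2],0],
    [-1,[5,0,0.2],0],
    [-1,[5,0,0.2],0],
    [-1,[5,0,0.2],0],
  ],
)

```text
t: 10.87
tool_pos: [0.5335, -0.0885, 0.0369]
eef_rot: [178.6, 1.0, 79.1]
contact_force: [-1.8, -5.4, 3.4]
finger_gap: 0.0524
```

```bash
python3 - <<'E'
from h import *
s=sense();print(s["tool_pos"],s["eef_rot"],s["contact_force"],s["finger_gap"],org(s["tool_pos"]))
c=cams.read_camera("top");im=c["image"][:,:,::-1]
cv2.imwrite("pics/l.png",cv2.resize(im[130:290,180:400],None,fx=3.6,fy=3.6,interpolation=cv2.INTER_CUBIC))
E
```

```text
[ 0.5335387  -0.0885465   0.03694526] [178.5987253    1.03505363  79.11497346] [-1.82102919 -5.35430168  3.42239155] 0.05243688489788207 [-0.1904673  -0.00302665]
```

View pics/l.png

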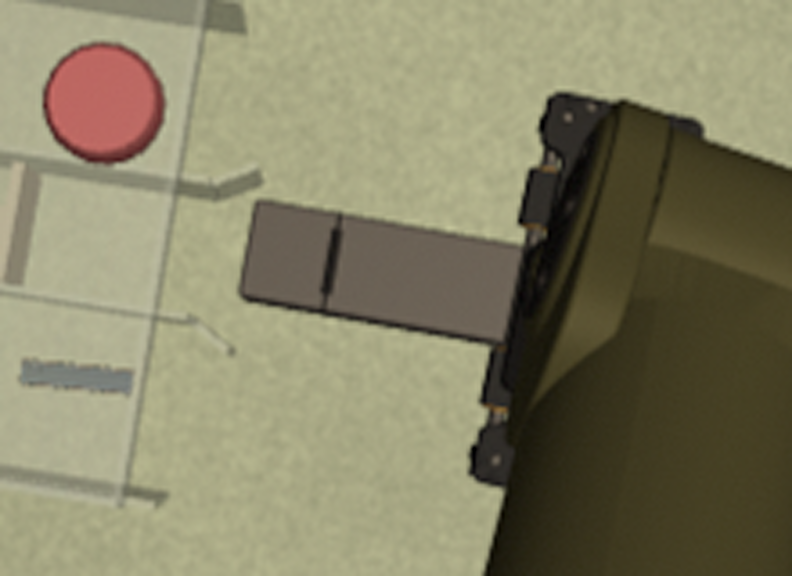

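```bash
python3 - <<'E'
from h import *
c=cams.read_camera("top")
B=lambda x,y:(180+(x+.5)/3.6-.5,130+(y+.5)/3.6-.5)
for p in[(256,201),(241,297),(520,245),(500,341)]:print(org(onz(c,*B(*p),.06)))
E
```

```text
[-0.02339424 -0.03078142]
[-0.02373779  0.01959914]
[-0.16170568 -0.02951252]
[-0.15872455  0.02103164]
```

Request:
servo_tool(
  deltas=[
    [-1,[4,-1.5,0.2],0],
    [-1,[5,-1.5,0.2],0],
    [-1,[5,-1.5,0.2],0],
    [-1,[5,-1.5,0.2],0],
    [-1,[5,-1.2,0.2],0],
    [-1,[5,-1.2,0.2],0],
  ],
)

```text
t: 11.47
tool_pos: [0.5347, -0.0613, 0.0372]
eef_rot: [178.0, 1.2, 78.8]
contact_force: [-1.5, -6.3, 2.4]
finger_gap: 0.0525
```

```bash
python3 - <<'E'
from h import *
s=sense();print(s["tool_pos"],s["eef_rot"],s["contact_force"],s["finger_gap"],org(s["tool_pos"]))
c=cams.read_camera("top");im=c["image"][:,:,::-1]
cv2.imwrite("pics/m.png",cv2.resize(im[130:290,160:380],None,fx=3.6,fy=3.6,interpolation=cv2.INTER_CUBIC))
E
```

```text
[ 0.53467365 -0.06133903  0.03722881] [178.01073056   1.20066478  78.80479135] [-1.48190021 -6.30300192  2.38509673] 0.05253698369177265 [-0.16334192 -0.00062813]
```

View pics/m.png

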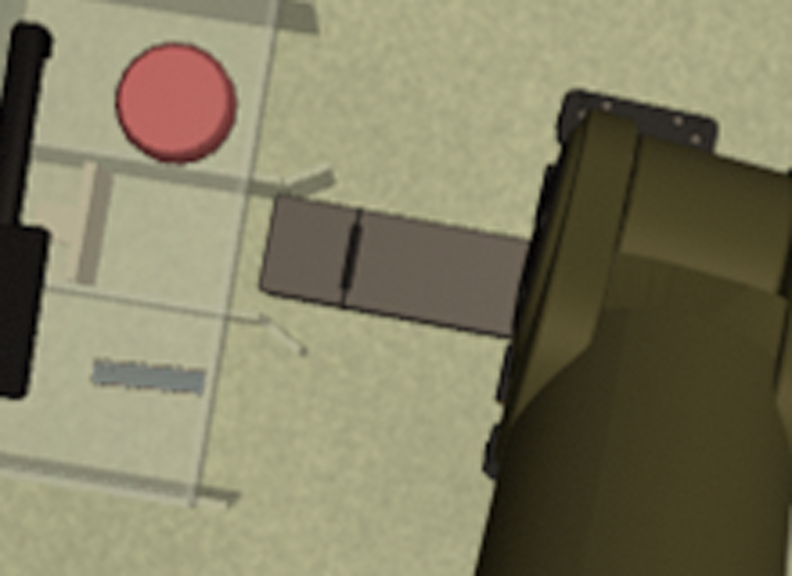

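```bash
python3 - <<'E'
from h import *
c=cams.read_camera("top")
B=lambda x,y:(160+(x+.5)/3.6-.5,130+(y+.5)/3.6-.5)
for p in[(276,194),(260,290),(525,239),(505,337)]:print(org(onz(c,*B(*p),.06)))
print("stop front bottom/top edge",[org(onz(c,*B(*p),z)) for p in[(113,172),(95,285)] for z in(0,)],[org(onz(c,*B(*p),z)) for p in[(97,165),(77,280)] for z in(.04,.06,)])
E
```

```text
[ 0.00385844 -0.0301734 ]
[0.00386768 0.02032547]
[-0.12712331 -0.02718205]
[-0.12449013  0.02440594]
stop front bottom/top edge [array([ 0.10084384, -0.03454295]), array([0.09977773, 0.0290434 ])] [array([ 0.10242055, -0.03274602]), array([ 0.09845969, -0.03060827]), array([0.10219978, 0.02934306]), array([0.09824392, 0.03007405])]
```

Request:
servo_tool(
  deltas=[
    [-1,[4,-0.5,0.2],-0.6],
    [-1,[5,-0.5,0.2],-0.6],
    [-1,[5,-0.5,0.2],-0.5],
    [-1,[5,-0.5,0.2],0],
    [-1,[5,-0.5,0.2],0],
    [-1,[5,-0.5,0.2],0],
    [-1,[5,-0.5,0.2],0],
  ],
)

```text
t: 12.15
tool_pos: [0.5394, -0.0338, 0.0374]
eef_rot: [177.7, 1.6, 80.2]
contact_force: [-0.6, -6.5, 4.8]
finger_gap: 0.0524
```

```bash
python3 - <<'E'
from h import *
s=sense();print(s["tool_pos"],s["eef_rot"],s["contact_force"],s["finger_gap"],org(s["tool_pos"]))
c=cams.read_camera("top");im=c["image"][:,:,::-1]
cv2.imwrite("pics/n.png",cv2.resize(im[130:290,140:360],None,fx=3.6,fy=3.6,interpolation=cv2.INTER_CUBIC))
E
```

```text
[ 0.53943101 -0.03379353  0.03737325] [177.66519307   1.564407    80.21542767] [-0.60920922 -6.491092    4.80641415] 0.05241688563373921 [-0.13541218 -0.00177775]
```

View pics/n.png

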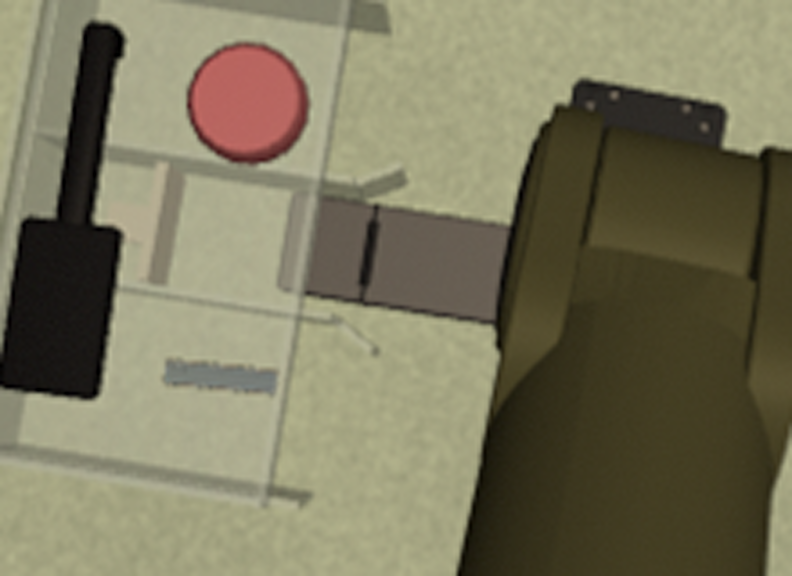

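Request:
servo_tool(
  deltas=[
    [-1,[5,-0.6,0.1],0],
    [-1,[5,-0.6,0.1],0],
    [-1,[5,-0.6,0.1],0],
    [-1,[5,-0.6,0.1],0],
    [-1,[5,-0.6,0.1],0],
    [-1,[5,-0.6,0.1],0],
    [-1,[5,-0.6,0.1],0],
    [-1,[5,-0.6,0.1],0],
  ],
)

```text
t: 12.87
tool_pos: [0.5427, -0.0027, 0.0375]
eef_rot: [177.4, 2.1, 79.7]
contact_force: [-0.3, -6.1, 5.0]
finger_gap: 0.0525
```

```bash
python3 - <<'E'
from h import *
s=sense();print(s["tool_pos"],s["eef_rot"],s["contact_force"],s["finger_gap"],org(s["tool_pos"]))
c=cams.read_camera("top");im=c["image"][:,:,::-1]
cv2.imwrite("pics/o.png",cv2.resize(im[130:290,140:360],None,fx=3.6,fy=3.6,interpolation=cv2.INTER_CUBIC))
E
```

```text
[ 0.54272913 -0.00271069  0.03753571] [177.4292869    2.05259566  79.7282923 ] [-0.31718648 -6.1393037   5.02386562] 0.052515773812821596 [-0.10416388 -0.00102224]
```

View pics/o.png

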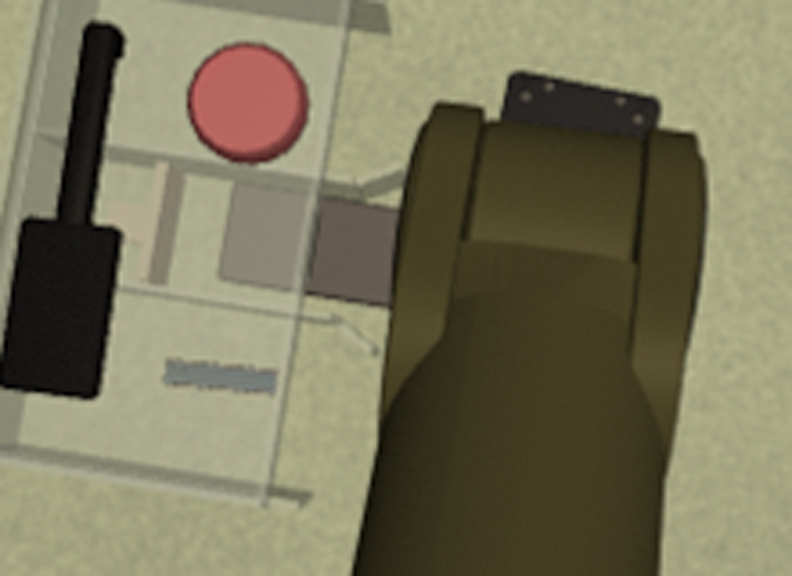

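Request:
servo_tool(
  deltas=[
    [-1,[5,-0.5,0],0],
    [-1,[5,-0.5,0],0],
    [-1,[5,-0.5,0],0],
    [-1,[5,-0.5,0],0],
    [-1,[3,-0.3,0],0],
    [-1,[2,-0.2,0],0],
  ],
)

```text
t: 13.42
tool_pos: [0.5448, 0.0169, 0.0376]
eef_rot: [177.4, 2.4, 79.4]
contact_force: [0.4, -5.7, 3.7]
finger_gap: 0.0524
```

Request:
servo_tool(
  deltas=[
    [-1,[2,-0.2,0],0],
    [-1,[2,-0.2,0],0],
  ],
)

```text
t: 13.58
tool_pos: [0.5449, 0.019, 0.0376]
eef_rot: [177.4, 2.5, 79.3]
contact_force: [-1.0, -6.0, 3.6]
finger_gap: 0.0527
```

Request:
servo_tool(
  deltas=[
    [-1,[2,-0.2,0],0],
    [-1,[2,-0.2,0],0],
  ],
)

```text
t: 13.75
tool_pos: [0.5449, 0.0209, 0.0376]
eef_rot: [177.4, 2.6, 79.2]
contact_force: [-0.9, -5.3, 3.5]
finger_gap: 0.0528
```

Request:
servo_tool(
  deltas=[
    [-1,[2,-0.2,0],0],
    [-1,[2,-0.2,0],0],
    [-1,[2,-0.2,0],0],
  ],
)

```text
t: 14.0
tool_pos: [0.545, 0.0235, 0.0376]
eef_rot: [177.5, 2.7, 79.0]
contact_force: [-0.9, -6.3, 3.1]
finger_gap: 0.0524
```

Request:
servo_tool(
  deltas=[
    [-1,[2,-0.2,0],0],
    [-1,[2,-0.2,0],0],
    [-1,[2,-0.2,0],0],
  ],
)

```text
t: 14.25
tool_pos: [0.5451, 0.026, 0.0376]
eef_rot: [177.5, 2.9, 78.9]
contact_force: [-0.2, -6.2, 3.4]
finger_gap: 0.0522
```

Request:
servo_tool(
  deltas=[
    [-1,[2,-0.2,0],0],
    [-1,[2,-0.2,0],0],
  ],
)

```text
t: 14.42
tool_pos: [0.5451, 0.0276, 0.0375]
eef_rot: [177.5, 3.1, 78.7]
contact_force: [-1.2, -6.3, 5.2]
finger_gap: 0.0522
```

```bash
python3 - <<'E'
from h import *
s=sense();print(s["tool_pos"],s["eef_rot"],s["contact_force"],s["finger_gap"],org(s["tool_pos"]))
c=cams.read_camera("top");im=c["image"][:,:,::-1]
cv2.imwrite("pics/p.png",cv2.resize(im[160:240,140:260],None,fx=6,fy=6,interpolation=cv2.INTER_CUBIC))
c=cams.read_camera("side");im=c["image"][:,:,::-1]
cv2.imwrite("pics/q.png",cv2.resize(im[120:340,150:370],None,fx=2.7,fy=2.7,interpolation=cv2.INTER_CUBIC))
E
```

```text
[0.54510381 0.02761103 0.03753905] [177.52948138   3.05358375  78.74376062] [-1.23633512 -6.33035416  5.17533287] 0.05223858279138651 [-0.0737899   0.00055034]
```

View pics/p.png

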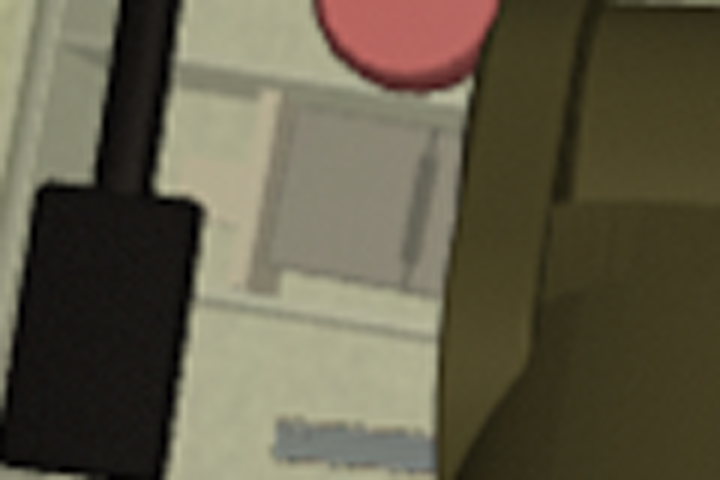

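View pics/q.png

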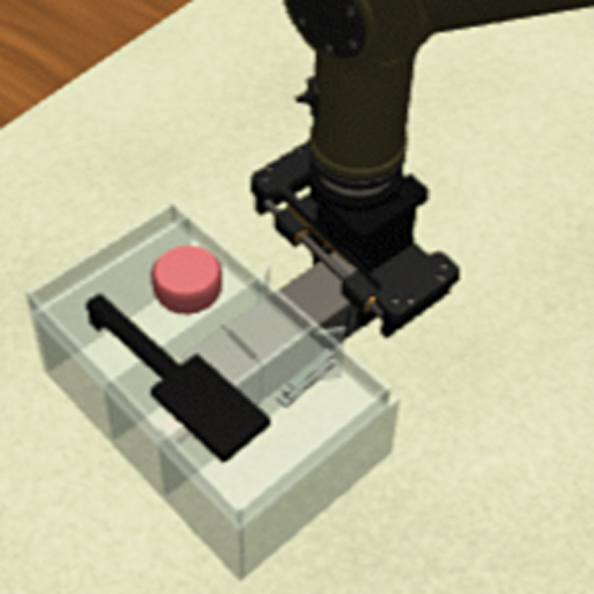

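Request:
servo_tool(
  deltas=[
    [-1,[2,-0.2,-0.2],0],
    [-1,[2,-0.2,-0.2],0],
  ],
)

```text
t: 14.68
tool_pos: [0.545, 0.0303, 0.0376]
eef_rot: [177.6, 3.1, 78.6]
contact_force: [-0.5, -5.4, 2.3]
finger_gap: 0.0528
```

Request:
servo_tool(
  deltas=[
    [-1,[2,-0.2,-0.2],0],
    [-1,[2,-0.2,-0.2],0],
  ],
)

```text
t: 14.85
tool_pos: [0.545, 0.0316, 0.0375]
eef_rot: [177.6, 3.3, 78.5]
contact_force: [-0.1, -11.2, 1.8]
finger_gap: 0.0523
```

Request:
servo_tool(
  deltas=[
    [-1,[1.5,-0.2,-0.2],0],
    [-1,[1.5,-0.2,-0.2],0],
  ],
)

```text
t: 15.02
tool_pos: [0.5449, 0.0316, 0.0376]
eef_rot: [177.6, 3.5, 78.5]
contact_force: [-0.4, -8.2, 3.1]
finger_gap: 0.0521
```

Request:
servo_tool(
  deltas=[
    [-1,[2,0,-0.2],0],
    [-1,[2,0,-0.2],0],
  ],
)

```text
t: 15.18
tool_pos: [0.545, 0.0316, 0.0375]
eef_rot: [177.6, 3.8, 78.4]
contact_force: [-0.9, -8.7, 3.6]
finger_gap: 0.0525
```

Request:
servo_tool(
  deltas=[
    [-1,[2.2,0,-0.2],0],
    [-1,[2.2,0,-0.2],0],
    [-1,[2.2,0,-0.2],0],
  ],
)

```text
t: 15.43
tool_pos: [0.545, 0.0318, 0.0375]
eef_rot: [177.7, 4.3, 78.3]
contact_force: [-1.0, -8.4, 3.8]
finger_gap: 0.0527
```

Request:
servo_tool(
  deltas=[
    [-1,[3,0,-0.6],0],
    [-1,[3,0,-0.6],0],
  ],
)

```text
t: 15.6
tool_pos: [0.5447, 0.032, 0.0375]
eef_rot: [177.8, 4.8, 78.2]
contact_force: [-1.3, -10.7, 0.4]
finger_gap: 0.0522
```

Request:
servo_tool(
  deltas=[
    [-1,[3.5,0,-0.6],0],
    [-1,[3.5,0,-0.6],0],
    [-1,[3.5,0,-0.6],0],
  ],
)

```text
t: 15.85
tool_pos: [0.5448, 0.0322, 0.0375]
eef_rot: [177.9, 5.6, 78.0]
contact_force: [-1.2, -10.9, 1.6]
finger_gap: 0.0524
```

Request:
servo_tool(
  deltas=[
    [-1,[4,0,-0.6],0],
    [-1,[4,0,-0.6],0],
    [-1,[4,0,-0.6],0],
  ],
)

```text
t: 16.1
tool_pos: [0.5449, 0.0326, 0.0373]
eef_rot: [178.0, 6.5, 77.8]
contact_force: [-1.6, -11.3, 2.3]
finger_gap: 0.0523
```

Request:
servo_tool(
  deltas=[
    [-1,[4,0,-0.6],0],
    [-1,[4,0,-0.6],0],
    [-1,[4,0,-0.6],0],
  ],
)

```text
t: 16.35
tool_pos: [0.545, 0.0329, 0.0372]
eef_rot: [178.2, 7.4, 77.6]
contact_force: [-1.2, -10.0, 4.2]
finger_gap: 0.0526
```

```bash
python3 - <<'E'
from h import *
s=sense();print(s["tool_pos"],s["eef_rot"],s["contact_force"],s["torque"],s["finger_gap"],org(s["tool_pos"]))
c=cams.read_camera("top");im=c["image"][:,:,::-1]
cv2.imwrite("pics/s.png",cv2.resize(im[160:240,140:260],None,fx=6,fy=6,interpolation=cv2.INTER_CUBIC))
c=cams.read_camera("side");im=c["image"][:,:,::-1]
cv2.imwrite("pics/t.png",cv2.resize(im[120:340,150:370],None,fx=2.7,fy=2.7,interpolation=cv2.INTER_CUBIC))
E
```

```text
[0.5450162  0.03286197 0.03719192] [178.18035848   7.43189145  77.61119755] [ -1.24299867 -10.03913182   4.22006669] [-2.16709903  0.31798499  0.32483775] 0.05262771303453151 [-0.06859453  0.00131732]
```

View pics/s.png

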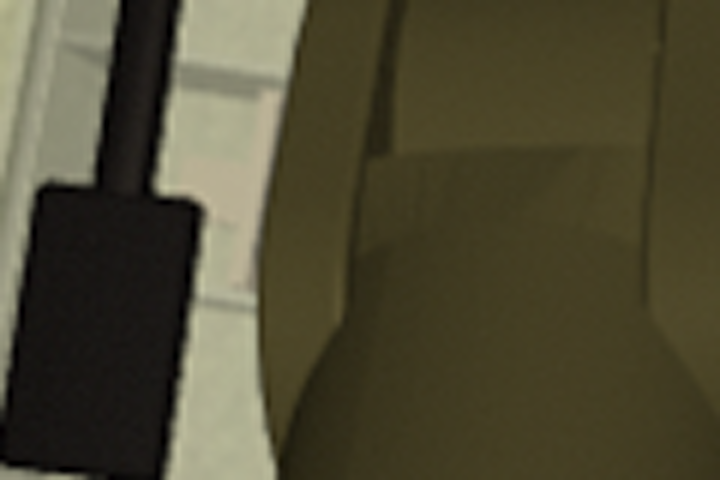

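View pics/t.png

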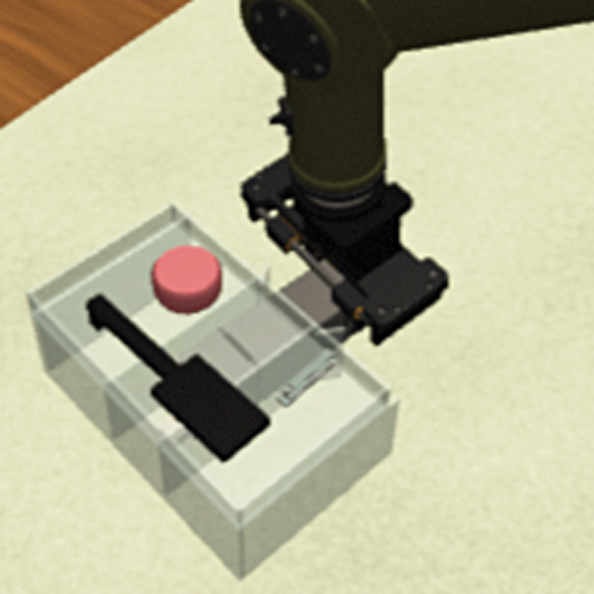

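Request:
servo_tool(
  deltas=[
    [-1,[0,0,0],0],
    [0.6,[0,0,0],0],
    [0.6,[0,0,0],0],
    [0.6,[0,0,0],0],
    [0.8,[0,0,0],0],
    [0.9,[0,0,0],0],
    [1,[0,0,0],0],
    [1,[0,0,0],0],
    [1,[0,0,0],0],
  ],
)

```text
t: 17.2
tool_pos: [0.5442, 0.041, 0.0356]
eef_rot: [178.3, 7.0, 77.9]
contact_force: [0.6, -0.1, 0.5]
finger_gap: 0.0859
```

Request:
servo_tool(
  deltas=[
    [1,[-5,0,-8],0],
    [1,[-5,0,-15],0],
    [1,[-5,0,-20],0],
    [1,[-10,0,-25],0],
    [1,[-20,0,-25],0],
    [1,[-25,0,-20],0],
    [1,[-30,0,-10],0],
    [1,[-30,0,0],0],
    [1,[-30,0,0],0],
    [1,[-30,0,0],0],
  ],
)

```text
t: 18.03
tool_pos: [0.5039, -0.1308, 0.1919]
eef_rot: [178.3, 6.9, 78.5]
contact_force: [0.7, 0.4, -0.5]
finger_gap: 0.087
```

```bash
python3 - <<'E'
from h import *
s=sense();print(s["tool_pos"],s["eef_rot"],s["contact_force"],org(s["tool_pos"]))
c=cams.read_camera("top");im=c["image"][:,:,::-1]
cv2.imwrite("pics/u.png",cv2.resize(im[150:250,130:310],None,fx=4.4,fy=4.4,interpolation=cv2.INTER_CUBIC))
c=cams.read_camera("side");im=c["image"][:,:,::-1]
cv2.imwrite("pics/v.png",cv2.resize(im[170:340,150:340],None,fx=3.5,fy=3.5,interpolation=cv2.INTER_CUBIC))
E
```

```text
[ 0.50385787 -0.13080175  0.19187481] [178.27460743   6.92623139  78.50230808] [ 0.69827362  0.39122842 -0.52770352] [-0.23621102  0.02093137]
```

View pics/u.png

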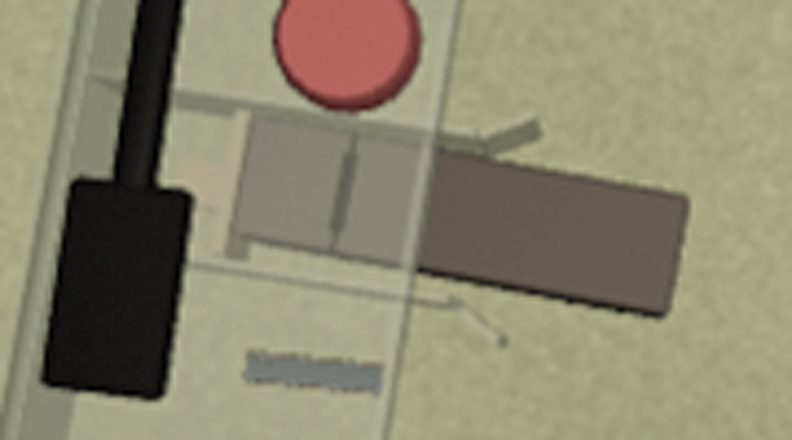

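View pics/v.png

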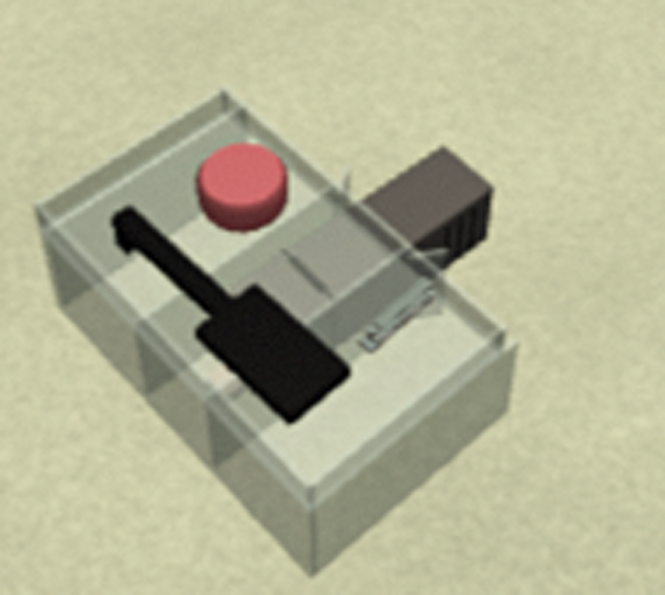

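```bash
python3 - <<'E'
from h import *
c=cams.read_camera("top")
B=lambda x,y:(130+(x+.5)/4.4-.5,150+(y+.5)/4.4-.5)
P=[org(onz(c,*B(*p),.06)) for p in[(250,118),(234,233),(688,196),(664,317),(250,112),(230,240)]]
print(np.round(P,4)); print("len",P[0][0]-P[2][0],P[1][0]-P[3][0])
o=cv2.imread("pics/top0.png").astype(int);n=c["image"][:,:,::-1].astype(int)
d=np.abs(o-n).max(2)
cv2.imwrite("pics/w.png",cv2.resize(np.clip(d*4,0,255).astype(np.uint8)[100:290,110:330],None,fx=3.1,fy=3.1))
E
```

```text
[[ 0.0984 -0.0288]
 [ 0.0966  0.0206]
 [-0.0908 -0.025 ]
 [-0.0886  0.0271]
 [ 0.0989 -0.0313]
 [ 0.0977  0.0238]]
len 0.18922435351084949 0.18521072547093098
```

View pics/w.png

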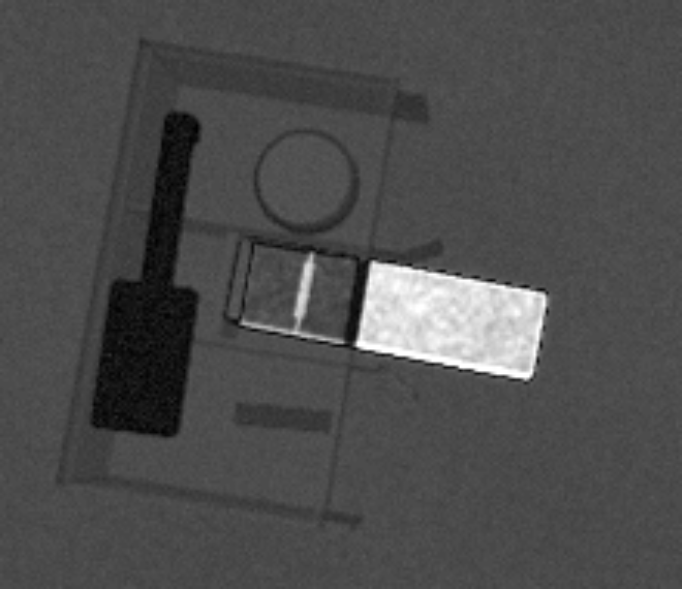

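Request:
servo_tool(
  deltas=[
    [1,[0,0,0],0],
    [1,[0,0,0],0],
    [1,[0,0,0],0],
  ],
)

```text
t: 18.43
tool_pos: [0.5033, -0.1308, 0.1918]
eef_rot: [178.3, 6.8, 78.2]
contact_force: [0.9, 0.3, -0.3]
finger_gap: 0.0871
```

```bash
python3 -c "
from cell import *
print(sense()['contact_force'],sense()['t']);print(order.sign_off())"
```

```text
[ 0.85230062  0.32708319 -0.29915293] 18.4333
the job is handed in; nothing more can be done
None
```

The case is lying on its side in the bay, top end first, against the stop. I let go, backed the gripper clear and handed the job in at t = 18.4 s.

**What I did:** I tipped the case over its lower edge with closed fingers high on its rear face. Once it was lying flat, I gripped it lightly near its base end, centred it on the bay and slid it in. I crept up on the stop in small steps. When it met the stop, the wrist force along the bay rose from about 6 N of sliding friction to 8–11 N, and I held it there for about 1.3 s. That puts the press on the stop at roughly 2–6 N. The last 0.8 s or so was at 10–11 N on the wrist, so about 4–6 N on the stop.

**Last checks:**
- **Seated:** In the top view, the case's top end was within about 1–2 mm of the stop face. The stop is about 98 mm behind the mouth and the case sticks out about 90 mm.
- **Angle:** The case lies about 1–1.5° off the bay axis, inside the 7° limit.
- **Tray:** Comparing the first and last top views shows no movement of the clipper, hair-tie case or hairbrush.
- **Robot:** The gripper was clear and the contact force was about zero.

**Not confirmed:** The press on the stop is inferred from wrist force minus estimated friction, since it couldn't be read directly. While I pressed, the tool leaned about 7°, and on release it moved about 8 mm towards the bay. The pictures after that still showed the case flat and against the stop.

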